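# Load the scale's slotted check weights

## Robot

A 7-joint arm with a two-finger parallel gripper is mounted at the origin on the work surface. World frame = base frame: x ahead of the robot, y to its left, z up, the work surface at z = 0. Lengths are in mm, angles in rad, forces in N, time in s.
With the tool pointing down it reaches from about 425 to 875 mm from the base axis. Payload 8.4 kg.
Tool frame: the origin (TCP) lies at the very end of the fingers, on their centre line; the grasp point (between the pads) lies 19 mm behind it; z points along the fingers, y is the line along which they close (so a half turn about z gives the same grasp; the last joint's range is limited). The gripper opens to 87 mm and grips with 3 to 60 N. Pads are 19 mm wide; open, the fingers measure 117 mm over their backs; the gripper's body (75 mm by 190 mm) begins 51 mm behind the grasp point.
Start: joints at [-1.366, 0.333, 0.04, 1.465, -0.013, 1.343, -0.059], TCP at [194.448, 620.204, 222.546] pointing down, gripper open.
Joint ranges: [-2.58, 2.58], [-0.38, 2.09], [-1.3, 1.39], [0.25, 2.4], [-1.5, 4.64], [0.08, 2.09], [-2.65, 2.65]. Speed limits (rad/s): [2.22, 2.22, 2.79, 2.79, 3.14, 3.14, 3.14].

## Interface

Orientations are given as a unit quaternion [w, x, y, z].
In Python, from workcell import bot gives the robot as it stands. The module is installed in compiled form; this text tells all that it offers.
- The arm moves only by the tool drive_tool, never from a script. Its argument "steps" is a list of rows, each an object with "fingers": the closure, from 0 (fully open) to 1 (shut); "delta_pos": the shift along the tool's x, y, z scaled (see below), a list of three; "spin": the turn about the tool's z scaled (see below). In form: [{"fingers": fingers, "delta_pos": [dx, dy, dz], "spin": spin}, ...]. A call has 1 to 5 rows; each row is the pose to reach, as a shift and turn from the pose commanded when the call began, along the tool's axes at that moment; what a row does not reach only later rows make up. The controller multiplies each number of a shift by 25 cm and each number of a turn by 90 degrees. A row lasts 1/12 s, in which the tool goes at most 41.7 mm and 7.16 degrees, less where a joint would pass 70% of its speed; a pose out of reach is approached as far as the arm can. A call with a number of a shift or a turn outside -1 to 1 is refused whole. A call with a gripper value outside its range is refused whole. The fingers move at their own pace and stop on an object; "squeeze" is the grip in N (left out, the last holds). Time passes only in rows, so rows that repeat a pose let the fingers close. It gives the time, the measured TCP pose, the force, the opening and the grip force at its end, in the units of the state.
- bot.get_obs(): the state, without advancing time (a new reading comes with each control period).
- bot.camera(name): name is "side" or "top" or "wrist"; returns the picture (480x640x3 uint8, blue, green, red); there is no depth.
- bot.get_calibration(name): a dict with "K" (3x3 intrinsics, pixels), "D" ([k1, k2, p1, p2, k3] as OpenCV has them; the pictures are not rectified), "R" (3x3) and "t" (3): a world point X has camera coordinates R X + t. Camera axes: x right, y down, z forward; pixel columns grow to the right and rows downward; lengths in mm; the calibration is good to about 2 mm. A picture is of the moment at which its call begins: read the wrist's pose just before it. get_calibration takes no time and is no camera call; for the wrist camera it gives the pose at the moment of the call.
- bot.finish_job(): hands the job in; it is judged then, once.
The state is a dict: "clock": time; "qpos": joint angles; "qd": joint speeds; "tau": joint torques, N m; "ee_pos": TCP position; "tcp_rot": TCP orientation; "ft_force": force on the tool from outside, world axes, zero at the start; "torque": the same for the moment, N m; "finger_gap": finger opening in mm; "grasp_force": force on a finger pad.
Only numpy, scipy, OpenCV 4.12 (cv2) and the standard library are available. Lean on these libraries where they do the work, as an engineer would, in place of code of your own. Each camera call takes 0.05 s, during which the arm holds its last target. There are 200 camera calls.

## Task

Load the check-weight stem on the bench scale: slide the two loose slotted steel discs sideways onto it, under its knob, one after the other, so that all three discs lie flat and centred in one stack. Each added disc's slot must point to the side opposite the slot of the disc directly beneath it. Leave the wooden bung and the white glass cover that lie near the discs where they are.

Things in the scene. Friction and masses are not known exactly. Their poses are not given: they have to be found in the camera images.
- scale: Grey bench scale, fixed to the table, 170 x 150 mm, steel pan with its top 38 mm above the table. Origin: centre of the underside; its display is towards its own -x. A dark steel round foot (68 mm across, top 46 mm above the table) is fixed on the pan and carries the upright weight stem, which is 20 mm along the scale's own +x from its centre.
- stem (a point): Point on the axis of the upright stem at the foot's top face, 46 mm above the table. The stem is rigid, 9 mm in diameter, and carries at its top a fixed round knob 26 mm across whose underside is 60 mm and whose top is 68 mm above this point, so that discs cannot pass over it and come in from the side. A stack of three discs is 48 mm high, which leaves 12 mm under the knob. Axes as the scale's, z up.
- disc_c: Slotted steel disc, 66 mm across and 16 mm thick, with a straight slot 15 mm wide from the rim to 7.5 mm past the centre, and two grip flats on its rim, 60 mm apart and 27 mm long, parallel to the slot at its own +y and -y sides. Origin: centre of the underside. Own +x points from the centre out through the slot's mouth, z up. About 0.35 kg. This one already lies on the foot, around the stem, not fastened.
- disc_a: Slotted steel disc, 66 mm across and 16 mm thick, with a straight slot 15 mm wide from the rim to 7.5 mm past the centre, and two grip flats on its rim, 60 mm apart and 27 mm long, parallel to the slot at its own +y and -y sides. Origin: centre of the underside. Own +x points from the centre out through the slot's mouth, z up. About 0.35 kg. Lies loose, flat on the table.
- disc_b: Slotted steel disc, 66 mm across and 16 mm thick, with a straight slot 15 mm wide from the rim to 7.5 mm past the centre, and two grip flats on its rim, 60 mm apart and 27 mm long, parallel to the slot at its own +y and -y sides. Origin: centre of the underside. Own +x points from the centre out through the slot's mouth, z up. About 0.35 kg. Lies loose, flat on the table. The same as disc a; either may go on first.
- disc_a_slot (a point): Middle of the slot's mouth of disc a: 33 mm along the disc's own +x from its centre, 8 mm above its underside.
- disc_b_slot (a point): Middle of the slot's mouth of disc b: 33 mm along the disc's own +x from its centre, 8 mm above its underside.
- disc_c_slot (a point): Middle of the slot's mouth of disc c: 33 mm along the disc's own +x from its centre, 8 mm above its underside.
- bung: Tapered wooden cask bung standing on its small end, 46 mm across the top, 32 mm high, beside loose disc a. Origin: centre of the underside. To be left alone.
- cover: Plain white ceramic glass cover, a thin unslotted disc 64 mm across and 5 mm thick, beside loose disc b. Origin: centre of the underside. To be left alone.
There are look-alikes about, which are no part of the job. Leave any red look-alike of the disc_a alone.

How it is judged (in metres and radians):
On the way:
1. one of the loose discs lies flat around the stem on the disc that was there (((horizontal distance between disc_a and stem below 0.008 m and z of disc_a in the frame of stem between 0.012 and 0.02 m and angle between disc_a's own z axis and vertical below 0.08 rad) or (horizontal distance between disc_b and stem below 0.008 m and z of disc_b in the frame of stem between 0.012 and 0.02 m and angle between disc_b's own z axis and vertical below 0.08 rad))), for 0.2 s.
At the end, for the whole second after the job is handed in: Three discs at rest in one flat stack (within 0.08 rad), disc c lowest: centres within 8 mm of the stem axis, undersides within 4 mm of 0, 16 and 32 mm above the foot; each added disc's slot points opposite to that of the disc beneath it, within 50 degrees. Either loose disc may be in the middle (horizontal distance between disc_c and stem below 0.008 m and z of disc_c in the frame of stem between -0.004 and 0.004 m and angle between disc_c's own z axis and vertical below 0.08 rad and ((horizontal distance between each of disc_a, disc_b and stem below 0.008 m and z of disc_a in the frame of stem between 0.012 and 0.02 m and angle between each of disc_a, disc_b's own z axis and vertical below 0.08 rad and x of disc_a_slot in the frame of disc_c below -0.018 m and z of disc_b in the frame of stem between 0.028 and 0.036 m and x of disc_b_slot in the frame of disc_a below -0.018 m) or (horizontal distance between each of disc_b, disc_a and stem below 0.008 m and z of disc_b in the frame of stem between 0.012 and 0.02 m and angle between each of disc_b, disc_a's own z axis and vertical below 0.08 rad and x of disc_b_slot in the frame of disc_c below -0.018 m and z of disc_a in the frame of stem between 0.028 and 0.036 m and x of disc_a_slot in the frame of disc_b below -0.018 m)) and linear speed of each of disc_a, disc_b, disc_c below 0.02 m/s and angular speed of each of disc_a, disc_b, disc_c below 0.2 rad/s); the robot touches nothing.
It fails at once if the bung or the glass cover is moved more than 40 mm (distance of any of bung, cover from where it was at the start of the episode above 0.04 m).
It also fails if it takes over 67 s, if anything falls off the work surface, if the arm or the gripper's body presses on something with over 40 N, if the wrist force passes 120 N, or if a joint passes its speed limit or range.

## Working session

There is one attempt and no reset: what is moved stays moved. The work goes in short steps, Python scripts to look and compute and a tool call to move; the robot and the scene stay as the last step left them, time stands still between calls to the robot, and variables do not carry over. Pictures are saved under pics/ and viewed, at most 10 in all, crops included, and the job is handed in when it is done.

Besides the shell and the picture viewer there is one more tool, called as name([rows], argument=value, ...), one row to a line, values as JSON. drive_tool: Moves the arm, as the interface text tells. Shifts and turns lie within -1 to 1; 1 stands for 25 cm of shift or 90 degrees of turn. Its arguments: {"type":"object","properties":{"steps":{"type":"array"},"squeeze":{"type":"number"}},"required":["steps"]}

```bash
mkdir -p pics; python3 - <<'E'
from workcell import bot
import cv2,numpy as np
o=bot.get_obs();print({k:np.round(v,3) for k,v in o.items()})
for n in["top","side"]:
    cv2.imwrite(f"pics/{n}0.png",bot.camera(n));c=bot.get_calibration(n);print(n,{k:np.round(v,3).tolist() for k,v in c.items()})
    C=-np.array(c['R']).T@np.array(c['t']);print(C)
E
```

```text
{'clock': np.float64(0.0), 'qpos': array([-1.366,  0.334,  0.04 ,  1.466, -0.013,  1.343, -0.058]), 'qd': array([-0.001,  0.   , -0.   ,  0.   , -0.001,  0.002,  0.001]), 'tau': array([ 1.0000e-03, -6.5637e+01,  1.3360e+00, -4.0380e+01, -6.0000e-02,
        4.5000e-02,  0.0000e+00]), 'ee_pos': array([194.313, 619.76 , 221.66 ]), 'tcp_rot': array([-0.   ,  0.151,  0.988, -0.001]), 'ft_force': array([-0.059, -0.056, -0.355]), 'torque': array([ 0.021, -0.092, -0.022]), 'grasp_force': np.float64(0.0), 'finger_gap': np.float64(87.29)}
top {'K': [[596.018, 0.0, 324.7], [0.0, 596.018, 239.124], [0.0, 0.0, 1.0]], 'D': [0.043, 0.0, 0.0, 0.0, 0.0], 'R': [[-0.059, -0.998, 0.004], [-0.972, 0.056, -0.23], [0.229, -0.017, -0.973]], 't': [30.792, 537.793, 959.312]}
[ 304.77500041   17.15269823 1057.00861314]
side {'K': [[454.887, 0.0, 318.663], [0.0, 454.887, 226.475], [0.0, 0.0, 1.0]], 'D': [-0.057, 0.0, 0.0, 0.0, 0.0], 'R': [[-0.893, -0.449, 0.007], [-0.246, 0.475, -0.845], [0.376, -0.757, -0.535]], 't': [464.995, 183.527, 686.709]}
[202.22112691 641.27614652 518.98370861]
```

View pics/top0.png

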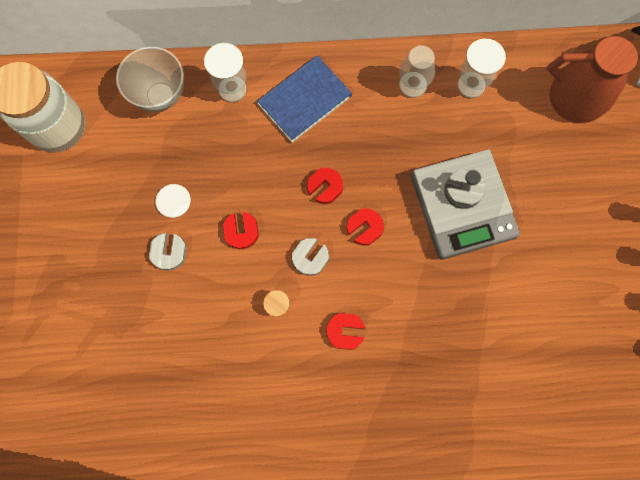

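View pics/side0.png

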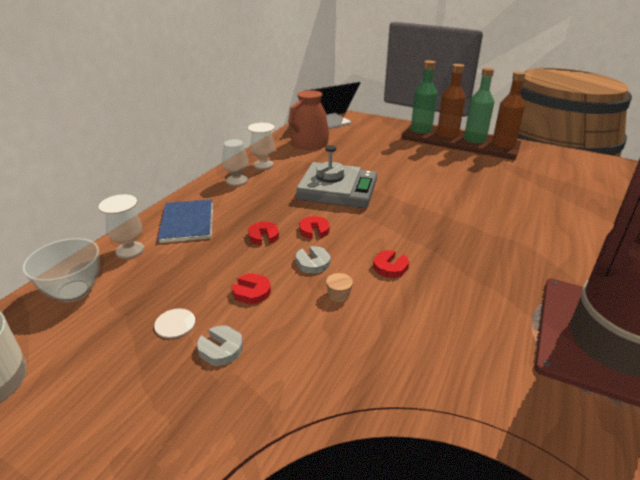

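The top view shows disc a at about (310,257) with the bung at (276,303), disc b at (167,251) with the cover at (173,201), and the scale at (466,205) with its knob at (474,178). The red slotted discs are decoys.

```bash
cat > h.py <<'E'
import cv2,numpy as np
def cast(c,px,z):
    px=np.array(px,float).reshape(-1,1,2)
    u=cv2.undistortPoints(px,np.array(c['K'],float),np.array(c['D'],float)).reshape(-1,2)
    R=np.array(c['R']);C=-R.T@np.array(c['t'])
    d=np.c_[u,np.ones(len(u))]@R
    return C+d*((z-C[2])/d[:,2])[:,None]
def proj(c,X):
    r,_=cv2.Rodrigues(np.array(c['R']));return cv2.projectPoints(np.array(X,float).reshape(-1,1,3),r,np.array(c['t'],float),np.array(c['K'],float),np.array(c['D'],float))[0].reshape(-1,2)
def disc(c,img,px,z,r=60):
    """grey disc near pixel: hull circle centre and slot direction on plane z"""
    h=cv2.cvtColor(img,cv2.COLOR_BGR2HSV)
    m=((h[...,1]<60)&(h[...,2]>120)).astype(np.uint8)
    n,l,s,ce=cv2.connectedComponentsWithStats(m)
    ok=[i for i in range(1,n) if s[i,4]>150]
    i=min(ok,key=lambda i:np.hypot(*(ce[i]-px)))
    cn=max(cv2.findContours((l==i).astype(np.uint8),0,1)[0],key=len)
    W=cast(c,cn[:,0,:],z)[:,:2].astype(np.float32)
    (x,y),rad=cv2.minEnclosingCircle(W)
    hull=cv2.convexHull(W);Mh=cv2.moments(hull);M=cv2.moments(W)
    hc=np.array([Mh['m10'],Mh['m01']])/Mh['m00'];wc=np.array([M['m10'],M['m01']])/M['m00']
    d=hc-wc
    return np.round([x,y,rad,*hc,np.degrees(np.arctan2(d[1],d[0])),np.hypot(*d),M['m00']],1),ce[i]
E
python3 - <<'E'
from workcell import bot
from h import *
c=bot.get_calibration("top");cs=bot.get_calibration("side")
t=cv2.imread("pics/top0.png");s=cv2.imread("pics/side0.png")
for n,p,q in[("a",(310,257),(313,260)),("b",(167,251),(220,345))]:
    print(n,disc(c,t,p,16),disc(cs,s,q,16))
print("cover",disc(c,t,(173,201),5))
print("bung",cast(c,(276,303),32))
print("knob",cast(c,(474,177.5),114),"side",cast(cs,(331,150),114))
print("corners pan", cast(c,[(413,166),(490,151),(519,236),(438,257)],36))
a=cv2.resize(t[140:265,400:530],None,fx=5,fy=5,interpolation=2);cv2.imwrite("pics/cr.png",a[:600,:])
E
```

```text
a (array([ 519.9,   26.4,   32.9,  519.9,   26.9,  -42.8,    2.9, 2462. ]), array([308.99036145, 257.43373494])) (array([ 518.4,   28.5,   33.7,  518.7,   29. ,  -37.4,    2.6, 2530.6]), array([313.14791667, 257.47083333]))
b (array([ 5.4490e+02,  2.7930e+02,  3.4300e+01,  5.4400e+02,  2.7980e+02,
       -9.8000e+00,  2.2000e+00,  2.6561e+03]), array([166.88      , 252.17111111])) (array([ 542.6,  281.9,   33.5,  542.9,  281.9,   -7.6,    2.6, 2554.5]), array([220.6097561 , 342.90349947]))
cover (array([6.4150e+02, 2.7220e+02, 3.1900e+01, 6.4160e+02, 2.7260e+02,
       2.9800e+01, 1.0000e-01, 2.9405e+03]), array([172.70145903, 200.31088664]))
bung [[437.888       89.28200958  32.        ]]
knob [[ 617.34487697 -253.54319227  114.        ]] side [[ 608.0583875 -234.5254153  114.       ]]
corners pan [[ 671.49390826 -168.53381066   36.        ]
 [ 691.89524226 -310.56600292   36.        ]
 [ 530.8746421  -342.01267381   36.        ]
 [ 501.49123808 -196.60409974   36.        ]]
```

View pics/cr.png

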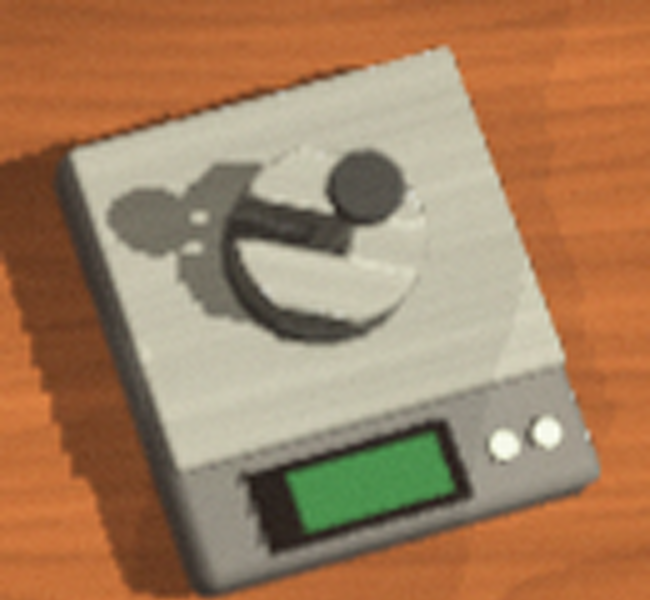

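The crop shows disc c's slot running from the stem toward the image's left, about (469,188) to (447,182), so roughly world +y. The knob is at about (473,177).

```bash
python3 - <<'E'
from workcell import bot
from h import *
c=bot.get_calibration("top");cs=bot.get_calibration("side")
t=cv2.imread("pics/top0.png");s=cv2.imread("pics/side0.png")
P=lambda x,y:(400+(x-2)/5,140+(y-2)/5)
def dark(im,p,r,th):
    g=cv2.cvtColor(im,6);m=np.zeros_like(g);cv2.circle(m,p,r,255,-1)
    m=((g<th)&(m>0)).astype(np.uint8);cn=max(cv2.findContours(m,0,1)[0],key=cv2.contourArea)
    return cn[:,0,:]
k=dark(t,(473,177),10,85);W=cast(c,k,114)[:,:2].astype(np.float32);print("knob top",cv2.minEnclosingCircle(W))
k=dark(s,(331,149),9,85);print(k.min(0),k.max(0));print(cv2.minEnclosingCircle(cast(cs,k,112)[:,:2].astype(np.float32)), cv2.minEnclosingCircle(k))
# slot c edges at z=62
u=cast(c,[P(340,212),P(243,196),P(350,255),P(243,242)],62)[:,:2];print(u)
print([np.degrees(np.arctan2(*(u[i+1]-u[i])[::-1])) for i in(0,2)])
print("disc c ctr",cast(c,P(335,237),62))
print("pan", cast(c,[P(75,152),P(448,48),P(565,362),P(185,468)],38))
print(s[140:175,322:342].mean(2).astype(int)[::2,::2])
E
```

```text
knob top ((616.0074462890625, -249.07052612304688), 13.929450035095215)
[323 141] [335 153]
((623.3526000976562, -253.1089630126953), 36.12065124511719) ((329.1470642089844, 147.14706420898438), 6.511329174041748)
[[ 626.9925461  -256.38568673]
 [ 634.86647682 -223.19018295]
 [ 611.0942234  -258.09622531]
 [ 618.02536673 -221.42502377]]
[np.float64(76.65612349245954), np.float64(79.29691070272867)]
disc c ctr [[ 617.95892351 -253.6234052    62.        ]]
pan [[ 663.00767122 -170.35403104   38.        ]
 [ 694.67846985 -308.8940963    38.        ]
 [ 574.52140309 -335.86678276   38.        ]
 [ 543.78424212 -198.09827483   38.        ]]
[[ 60  59  62  96 117 114 116 107 104  96]
 [ 59  56  59 104 116 112 104  98  97  99]
 [ 53  54  67 102 107 104 100  96 101 103]
 [ 57  59  70  77  73  77  81  98 105 105]
 [ 96 101  56  67  70  68  63  88 105 109]
 [113 102  56  42  39  35  47  96 104 114]
 [106  99  91  85  76  77  97 106 115 115]
 [ 96  97 102  94  83  97 105 113 117 112]
 [103 104 102  95  84 100 116 111 112 113]
 [ 99 107 110  98  83 106 115 110 109 111]
 [107 109 111 106  82 106 114 111 108 110]
 [121 141 159 125  79 136 152 147 131 114]
 [163 167 167 125  81 145 169 163 168 172]
 [164 165 159 118  81 135 165 183 178 169]
 [158 123  80  81  91 128 166 166 169 167]
 [ 81  72  83 128 163 168 168 169 163 139]
 [ 71  95 158 164 164 159 156 161 102  73]
 [ 70  83  99 100  96  91  80  75  72  75]]
```

drive_tool([
  {"fingers":0,"delta_pos":[-0.2,-0.16,0],"spin":0.08},
  {"fingers":0,"delta_pos":[-0.4,-0.32,0],"spin":0.16},
  {"fingers":0,"delta_pos":[-0.6,-0.48,0],"spin":0.24},
  {"fingers":0,"delta_pos":[-0.8,-0.64,0],"spin":0.25},
  {"fingers":0,"delta_pos":[-0.8,-0.8,0],"spin":0.25},
])

```text
clock: 0.52
ee_pos: [302.8, 440.5, 222.0]
tcp_rot: [0.0, 0.343, 0.939, -0.0]
ft_force: [1.1, -0.2, 0.1]
finger_gap: 87.2
grasp_force: 0.0
```

drive_tool([
  {"fingers":0,"delta_pos":[-0.16,-0.06,0],"spin":0},
  {"fingers":0,"delta_pos":[-0.32,-0.13,0],"spin":0},
  {"fingers":0,"delta_pos":[-0.48,-0.2,0],"spin":0},
  {"fingers":0,"delta_pos":[-0.64,-0.26,0],"spin":0},
  {"fingers":0,"delta_pos":[-0.7,-0.28,0],"spin":0},
])

```text
clock: 0.93
ee_pos: [392.1, 271.6, 222.6]
tcp_rot: [0.0, 0.343, 0.939, -0.0]
ft_force: [0.1, -0.0, 0.4]
finger_gap: 87.0
grasp_force: 0.0
```

drive_tool([
  {"fingers":0,"delta_pos":[-0.16,-0.06,0],"spin":0},
  {"fingers":0,"delta_pos":[-0.32,-0.13,0],"spin":0},
  {"fingers":0,"delta_pos":[-0.48,-0.2,0],"spin":0},
  {"fingers":0,"delta_pos":[-0.6,-0.25,0],"spin":0},
  {"fingers":0,"delta_pos":[-0.6,-0.25,0],"spin":0},
])

```text
clock: 1.35
ee_pos: [467.8, 124.5, 222.8]
tcp_rot: [0.001, 0.346, 0.938, -0.001]
ft_force: [-0.1, -0.4, -0.4]
finger_gap: 86.7
grasp_force: 0.0
```

drive_tool([
  {"fingers":0,"delta_pos":[0,0,0],"spin":0},
  {"fingers":0,"delta_pos":[0,0,0],"spin":0},
])

```text
clock: 1.52
ee_pos: [464.8, 132.6, 222.3]
tcp_rot: [-0.0, 0.341, 0.94, -0.0]
ft_force: [-0.6, -0.3, 0.3]
finger_gap: 87.2
grasp_force: 0.0
```

drive_tool([
  {"fingers":0,"delta_pos":[-0.12,-0.05,0],"spin":0},
  {"fingers":0,"delta_pos":[-0.24,-0.1,0],"spin":0},
  {"fingers":0,"delta_pos":[-0.36,-0.15,0],"spin":0},
  {"fingers":0,"delta_pos":[-0.44,-0.18,0],"spin":0},
  {"fingers":0,"delta_pos":[-0.44,-0.18,0],"spin":0},
])

```text
clock: 1.93
ee_pos: [521.8, 24.2, 222.6]
tcp_rot: [0.001, 0.343, 0.939, -0.001]
ft_force: [0.3, 0.1, -0.1]
finger_gap: 87.0
grasp_force: 0.0
```

```bash
python3 - <<'E'
from workcell import bot
from h import *
c=bot.get_calibration("wrist");w=bot.camera("wrist");cv2.imwrite("pics/w1.png",w)
o=bot.get_obs();print(o['ee_pos'],o['qpos'],{k:np.round(v,2).tolist() for k,v in c.items()})
p=proj(c,[519,28,16])[0];print(p,disc(c,w,p,16))
E
```

```text
[520.9148806   26.58614038 222.3207885 ] [-0.75006729  0.06390839  0.64815089  1.80173988 -0.03936626  1.28954766
  0.78076058] {'K': [[363.03, 0.0, 324.33], [0.0, 363.03, 233.09], [0.0, 0.0, 1.0]], 'D': [0.01, 0.0, 0.0, 0.0, 0.0], 'R': [[0.64, 0.77, 0.0], [0.73, -0.62, 0.29], [0.22, -0.19, -0.96]], 't': [-355.24, -401.86, 278.17]}
[324.33456627 199.64658028] (array([ 519.4,   28.5,   32.9,  519.3,   28.5,  -40.1,    3. , 2477.5]), array([324.86330049, 196.12356322]))
```

View pics/w1.png

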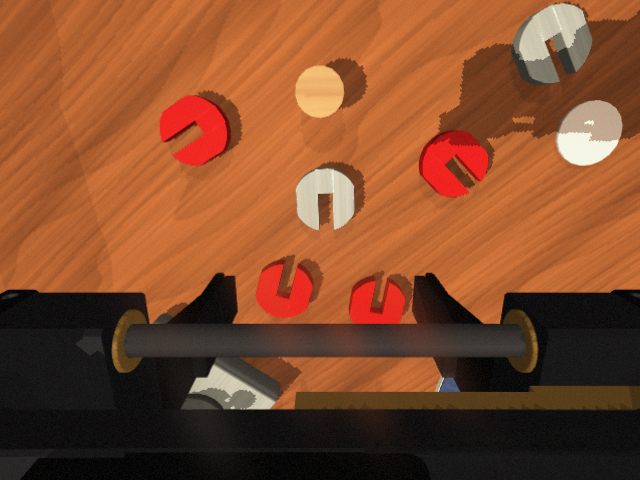

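The wrist view shows disc a at about (325,197), with its slot pointing down the image and clear finger room on both sides. It measures (519.4, 28.5), radius 32.9 and slot −40°, which agrees with the top view. Descending.

drive_tool([
  {"fingers":0,"delta_pos":[0.01,0,0.14],"spin":0},
  {"fingers":0,"delta_pos":[0.01,0,0.28],"spin":0},
  {"fingers":0,"delta_pos":[0.01,0,0.42],"spin":0},
  {"fingers":0,"delta_pos":[0.01,0,0.56],"spin":0},
  {"fingers":0,"delta_pos":[0.01,0,0.66],"spin":0},
])

```text
clock: 2.4
ee_pos: [516.6, 31.4, 54.5]
tcp_rot: [-0.001, 0.34, 0.941, -0.0]
ft_force: [-0.1, 0.9, -0.4]
finger_gap: 86.7
grasp_force: 0.0
```

drive_tool([
  {"fingers":0,"delta_pos":[0,0,0.08],"spin":0},
  {"fingers":0,"delta_pos":[0,0,0.14],"spin":0},
  {"fingers":0,"delta_pos":[0,0,0.18],"spin":0},
  {"fingers":0,"delta_pos":[0,0,0.2],"spin":0},
  {"fingers":0,"delta_pos":[0,0,0.2],"spin":0},
])

```text
clock: 2.82
ee_pos: [518.0, 30.0, 6.8]
tcp_rot: [-0.001, 0.34, 0.94, -0.0]
ft_force: [0.5, -0.4, -0.7]
finger_gap: 87.0
grasp_force: 0.0
```

drive_tool([
  {"fingers":0,"delta_pos":[-0.008,0,0.01],"spin":0},
  {"fingers":0,"delta_pos":[-0.008,0,0.01],"spin":0},
  {"fingers":0.6,"delta_pos":[-0.008,0,0.01],"spin":0},
  {"fingers":1,"delta_pos":[-0.008,0,0.01],"spin":0},
  {"fingers":1,"delta_pos":[-0.008,0,0.01],"spin":0},
], squeeze=40)

```text
clock: 3.23
ee_pos: [520.6, 27.6, 5.5]
tcp_rot: [0.0, 0.341, 0.94, 0.0]
ft_force: [-0.3, 0.1, 0.7]
finger_gap: 74.7
grasp_force: 0.0
```

drive_tool([
  {"fingers":1,"delta_pos":[0,0,0],"spin":0},
  {"fingers":1,"delta_pos":[0,0,0],"spin":0},
  {"fingers":1,"delta_pos":[0,0,0],"spin":0},
  {"fingers":1,"delta_pos":[0,0,0],"spin":0},
])

```text
clock: 3.57
ee_pos: [520.1, 27.3, 5.2]
tcp_rot: [-0.0, 0.341, 0.94, -0.0]
ft_force: [-2.1, 0.1, 4.3]
finger_gap: 59.6
grasp_force: 39.9
```

drive_tool([
  {"fingers":1,"delta_pos":[0,0,-0.06],"spin":0},
  {"fingers":1,"delta_pos":[0,0,-0.18],"spin":0},
  {"fingers":1,"delta_pos":[0,0,-0.32],"spin":0},
  {"fingers":1,"delta_pos":[0,0,-0.46],"spin":0},
  {"fingers":1,"delta_pos":[0,0,-0.54],"spin":0},
])

```text
clock: 3.98
ee_pos: [521.1, 27.3, 143.1]
tcp_rot: [0.001, 0.342, 0.94, 0.001]
ft_force: [1.5, 0.3, -3.7]
finger_gap: 59.4
grasp_force: 39.9
```

drive_tool([
  {"fingers":1,"delta_pos":[-0.08,-0.03,0],"spin":0.07},
  {"fingers":1,"delta_pos":[-0.18,-0.07,0],"spin":0.14},
  {"fingers":1,"delta_pos":[-0.28,-0.11,0],"spin":0.21},
  {"fingers":1,"delta_pos":[-0.38,-0.15,0],"spin":0.28},
  {"fingers":1,"delta_pos":[-0.46,-0.18,0],"spin":0.35},
])

```text
clock: 4.4
ee_pos: [579.8, -82.6, 139.7]
tcp_rot: [0.0, 0.586, 0.81, -0.0]
ft_force: [-0.7, -0.6, -3.7]
finger_gap: 59.8
grasp_force: 39.9
```

drive_tool([
  {"fingers":1,"delta_pos":[-0.1,0.02,0],"spin":0.07},
  {"fingers":1,"delta_pos":[-0.2,0.04,0],"spin":0.14},
  {"fingers":1,"delta_pos":[-0.3,0.07,0],"spin":0.21},
  {"fingers":1,"delta_pos":[-0.38,0.09,0],"spin":0.28},
  {"fingers":1,"delta_pos":[-0.41,0.09,0],"spin":0.34},
])

```text
clock: 4.82
ee_pos: [634.2, -173.6, 139.2]
tcp_rot: [0.001, 0.78, 0.626, -0.001]
ft_force: [-1.2, -0.2, -4.0]
finger_gap: 59.4
grasp_force: 39.9
```

drive_tool([
  {"fingers":1,"delta_pos":[0,0,0],"spin":0},
  {"fingers":1,"delta_pos":[0,0,0],"spin":0},
  {"fingers":1,"delta_pos":[0,0,0],"spin":0},
])

```text
clock: 5.07
ee_pos: [633.2, -169.6, 139.4]
tcp_rot: [-0.001, 0.776, 0.631, -0.0]
ft_force: [-0.5, -0.5, -3.9]
finger_gap: 59.6
grasp_force: 39.9
```

```bash
python3 - <<'E'
from workcell import bot
from h import *
o=bot.get_obs();print(o['ee_pos'],o['tcp_rot'],o['qpos'])
for n in("wrist","top"):
    c=bot.get_calibration(n);w=bot.camera(n);cv2.imwrite(f"pics/{n}2.png",w)
    print(n,proj(c,[[617,-251.5,114],[617,-251.5,106],[617,-251.5,62],o['ee_pos']]))
E
```

```text
[ 633.19911601 -169.57518155  139.44548322] [-6.50779351e-04  7.76023141e-01  6.30704078e-01 -1.64836589e-04] [-0.43589794  0.5210771   0.8719347   1.58474225 -0.41615755  1.23335399
  0.30522666]
wrist [[325.58809145 398.88061401]
 [325.57121637 389.84375649]
 [325.49524845 349.11916618]
 [324.18352426 296.18898426]]
top [[472.79534127 177.76630232]
 [471.61582627 179.34305482]
 [465.44744369 187.59088619]
 [425.24160756 165.98231769]]
```

View pics/wrist2.png

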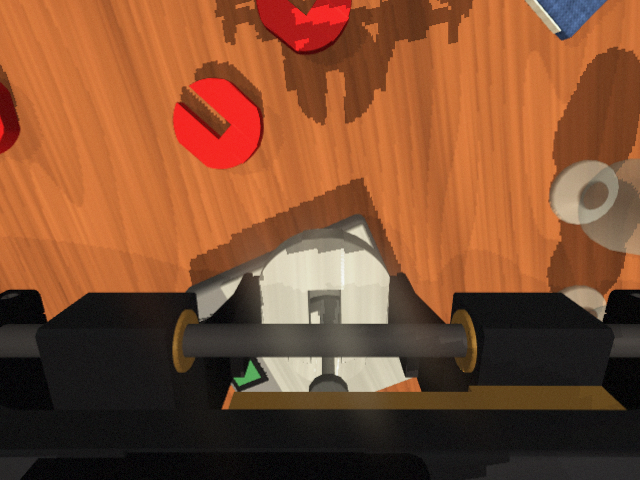

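The wrist view shows the held disc at about (325,300), with its slot facing the knob at about (328,385). I'll measure the sideways offset.

```bash
python3 - <<'E'
from workcell import bot
from h import *
w=cv2.imread("pics/wrist2.png");c=bot.get_calibration("wrist");g=cv2.cvtColor(w,6)
print("camx",np.array(c['R'])[0])
for r in(380,384,388):print(r,g[r,296:364:2])
for r in(305,312):print(r,g[r,296:364:2])
u=lambda col,row,z:cast(c,(col,row),z)[0][:2]
print([proj(c,[617+d,-251.5,114])[0] for d in(-2,2)])
o=bot.get_obs();zu=o['ee_pos'][2]-5+16
h=cv2.cvtColor(w,40);m=((h[...,1]<60)&(h[...,2]>140)).astype(np.uint8);m[322:]=0;m[:, :240]=0;m[:,410:]=0;m[:225]=0
for r in(250,260,268):
  x=np.where(m[r])[0];print(r,x.min(),x.max())
E
```

```text
camx [ 0.97900377 -0.20383883 -0.00116299]
380 [203 206 204 198 199 200 202 212 191  50  49  49  52  51  53  58  55  55
  57  53  55  57  56  62 191 196 195 193 193 196 194 191 194 192]
384 [199 200 206 206 200 198 197  93  45  48  57  83  91  89  90  88  89  90
  92  84  90  82  76  60  61  87 194 196 195 193 195 196 193 189]
388 [197 199 198 208 210 198 187  45  70  89  91  89  89  88  90  89  88  91
  91  93  87  92  92  91  75  56 194 195 196 195 194 197 195 193]
305 [212 206 206 211 211 213 112  90  94  99 101 102 100 106  89  93  94  95
  91  98  99 112 116 209 210 211 214 218 216 212 209 208 205 210]
312 [209 205 205 209 212 213 157 101 151 191 213 131 110 106 105  91  94  92
  95  96 114 110 117 208 210 208 213 214 212 215 209 204 205 210]
[array([322.1641163 , 399.30178918]), array([328.42649689, 398.22975322])]
250 283 366
260 271 378
268 260 384
```

drive_tool([
  {"fingers":1,"delta_pos":[0,0.009,0.08],"spin":0},
  {"fingers":1,"delta_pos":[0,0.009,0.16],"spin":0},
  {"fingers":1,"delta_pos":[0,0.009,0.22],"spin":0},
  {"fingers":1,"delta_pos":[0,0.009,0.26],"spin":0},
  {"fingers":1,"delta_pos":[0,0.009,0.276],"spin":0},
])

```text
clock: 5.58
ee_pos: [634.9, -170.3, 69.4]
tcp_rot: [-0.001, 0.777, 0.63, -0.001]
ft_force: [-0.4, 0.0, -3.7]
finger_gap: 59.5
grasp_force: 39.9
```

drive_tool([
  {"fingers":1,"delta_pos":[0,0,0],"spin":0},
  {"fingers":1,"delta_pos":[0,0,0],"spin":0},
  {"fingers":1,"delta_pos":[0,0,0],"spin":0},
])

```text
clock: 5.83
ee_pos: [636.4, -171.5, 72.2]
tcp_rot: [0.001, 0.777, 0.629, 0.0]
ft_force: [0.1, -0.1, -3.9]
finger_gap: 59.5
grasp_force: 39.9
```

```bash
python3 - <<'E'
from workcell import bot
from h import *
o=bot.get_obs();print(o['ee_pos'],o['tcp_rot'])
c=bot.get_calibration("wrist");w=bot.camera("wrist");cv2.imwrite("pics/w3.png",w);g=cv2.cvtColor(w,6)
print(proj(c,[[618.7,-251.8,114],o['ee_pos']]))
for r in(380,386,390):print(r,g[r,280:370:2])
for r in(305,312):print(r,g[r,290:364:2])
E
```

```text
[ 636.40829994 -171.48853748   72.15231102] [5.93682070e-04 7.77161579e-01 6.29300651e-01 4.67470019e-04]
[[322.66985814 506.72445364]
 [324.18029394 296.17299551]]
380 [ 76  78 108 204 219 220 220 219 216 219 225 226 228 225 224 228  98  96
  97  56  57  57  59  56  57  62  93  93  85 101 219 218 214 209 215 209
 206 206 206 208 182 143 102 102 101]
386 [221 226 228 225 223 220 222 221 217 219 224 227 227 226 224 223  85  93
  58  53  57  54  53  50  55  63  89  87  65 125 222 220 212 213 214 212
 209 208 208 210 208 207 207 199 110]
390 [225 226 229 229 223 220 224 222 216 221 226 227 227 227 224 218  54  59
  57  63  75  89  94  79  53  52  53  53  66 169 224 220 215 215 213 209
 206 206 209 214 211 207 205 213 210]
305 [214 216 220 221 218 219 220 222 225 119 126 149 147 144 146 140 142 140
 146 143 146 148 140 143 143 130 221 221 224 223 227 225 223 221 218 218
 219]
312 [213 215 219 222 219 217 221 224 226 159 111 134 134 135 130 133 134 138
 140 140 144 141 145 144 140 128 219 220 221 224 225 225 223 221 218 216
 220]
```

drive_tool([
  {"fingers":1,"delta_pos":[-0.05,0,0],"spin":0},
  {"fingers":1,"delta_pos":[-0.1,0,0],"spin":0},
  {"fingers":1,"delta_pos":[-0.14,0,0],"spin":0},
  {"fingers":1,"delta_pos":[-0.18,0,0],"spin":0},
  {"fingers":1,"delta_pos":[-0.21,0,0],"spin":0},
])

```text
clock: 6.3
ee_pos: [624.0, -225.1, 71.3]
tcp_rot: [0.0, 0.778, 0.628, -0.0]
ft_force: [-0.5, -1.0, -3.5]
finger_gap: 59.6
grasp_force: 39.9
```

drive_tool([
  {"fingers":1,"delta_pos":[-0.03,0,0],"spin":0},
  {"fingers":1,"delta_pos":[-0.06,0,0],"spin":0},
  {"fingers":1,"delta_pos":[-0.09,0,0],"spin":0},
  {"fingers":1,"delta_pos":[-0.115,0,0],"spin":0},
  {"fingers":1,"delta_pos":[-0.126,0,0],"spin":0},
])

```text
clock: 6.72
ee_pos: [617.9, -254.7, 71.1]
tcp_rot: [0.0, 0.777, 0.629, -0.0]
ft_force: [-0.4, 0.2, -4.1]
finger_gap: 59.8
grasp_force: 39.9
```

drive_tool([
  {"fingers":1,"delta_pos":[0,0,0],"spin":0},
  {"fingers":1,"delta_pos":[0,0,0],"spin":0},
  {"fingers":1,"delta_pos":[0,0,0],"spin":0},
])

```text
clock: 6.97
ee_pos: [618.6, -252.7, 71.0]
tcp_rot: [-0.0, 0.777, 0.63, 0.0]
ft_force: [0.2, 0.5, -3.9]
finger_gap: 59.4
grasp_force: 39.9
```

```bash
python3 - <<'E'
from workcell import bot
from h import *
o=bot.get_obs();print(o['ee_pos'],o['tcp_rot'])
c=bot.get_calibration("wrist");w=bot.camera("wrist");t=bot.camera("top");s=bot.camera("side")
a=cv2.resize(s[110:230,260:400],(700,600));cv2.imwrite("pics/m4.png",a);cv2.imwrite("pics/w4.png",w);cv2.imwrite("pics/t4.png",t)
E
```

```text
[ 618.58846801 -252.70145387   70.99111371] [-1.36938215e-04  7.76945920e-01  6.29567316e-01  1.17248271e-04]
```

View pics/m4.png

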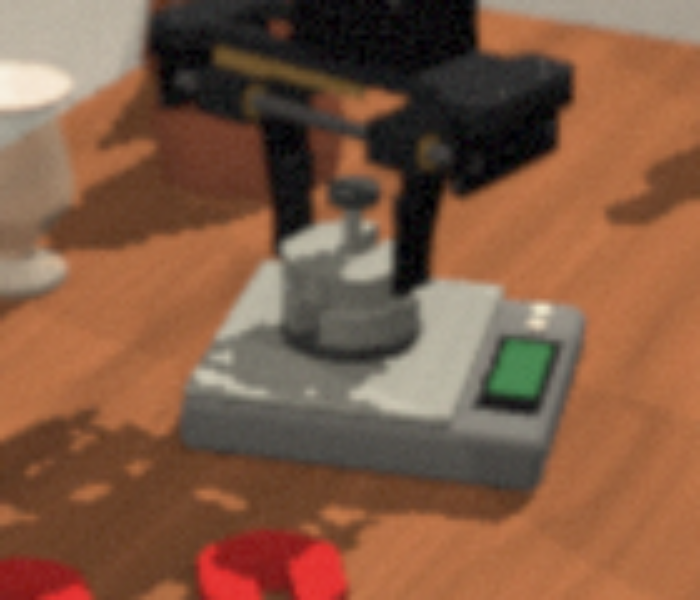

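The disc is around the stem under the knob, held just above disc c. Lowering and releasing it.

drive_tool([
  {"fingers":1,"delta_pos":[0,0,0.006],"spin":0},
  {"fingers":1,"delta_pos":[0,0,0.012],"spin":0},
  {"fingers":1,"delta_pos":[0,0,0.015],"spin":0},
  {"fingers":1,"delta_pos":[0,0,0.015],"spin":0},
  {"fingers":1,"delta_pos":[0,0,0.015],"spin":0},
])

```text
clock: 7.53
ee_pos: [618.3, -253.2, 67.3]
tcp_rot: [-0.0, 0.777, 0.629, 0.0]
ft_force: [-1.2, 1.6, -2.3]
finger_gap: 59.6
grasp_force: 39.9
```

drive_tool([
  {"fingers":0.25,"delta_pos":[0,0,0],"spin":0},
  {"fingers":0.15,"delta_pos":[0,0,0],"spin":0},
  {"fingers":0,"delta_pos":[0,0,0],"spin":0},
  {"fingers":0,"delta_pos":[0,0,0],"spin":0},
  {"fingers":0,"delta_pos":[0,0,0],"spin":0},
])

```text
clock: 7.95
ee_pos: [618.4, -253.6, 67.5]
tcp_rot: [0.0, 0.777, 0.629, 0.0]
ft_force: [-0.2, -0.2, -0.5]
finger_gap: 83.0
grasp_force: 0.0
```

drive_tool([
  {"fingers":0,"delta_pos":[0,0,-0.08],"spin":0},
  {"fingers":0,"delta_pos":[0,0,-0.2],"spin":0},
  {"fingers":0,"delta_pos":[0,0,-0.34],"spin":0},
  {"fingers":0,"delta_pos":[0,0,-0.48],"spin":0},
  {"fingers":0,"delta_pos":[0,0,-0.52],"spin":0},
])

```text
clock: 8.37
ee_pos: [619.9, -255.0, 203.2]
tcp_rot: [0.003, 0.777, 0.629, 0.002]
ft_force: [0.5, -0.2, 0.6]
finger_gap: 87.2
grasp_force: 0.0
```

drive_tool([
  {"fingers":0,"delta_pos":[0.13,-0.05,0],"spin":0.075},
  {"fingers":0,"delta_pos":[0.26,-0.1,0],"spin":0.15},
  {"fingers":0,"delta_pos":[0.39,-0.15,0],"spin":0.225},
  {"fingers":0,"delta_pos":[0.52,-0.2,0],"spin":0.3},
  {"fingers":0,"delta_pos":[0.65,-0.24,0],"spin":0.375},
])

```text
clock: 8.78
ee_pos: [592.7, -80.6, 197.2]
tcp_rot: [-0.0, 0.928, 0.374, 0.0]
ft_force: [0.7, -0.2, -0.1]
finger_gap: 87.0
grasp_force: 0.0
```

```bash
python3 - <<'E'
from workcell import bot
from h import *
c=bot.get_calibration("top");t=bot.camera("top");cv2.imwrite("pics/t5.png",t)
cv2.imwrite("pics/t5c.png",cv2.resize(t[140:260,400:530],(650,600),interpolation=2))
s=bot.camera("side");cv2.imwrite("pics/s5.png",s)
for p in ((473,178),(467,185)):print(disc(c,t,p,78))
E
```

```text
(array([ 5.85400e+02, -2.46700e+02,  1.04700e+02,  5.83600e+02,
       -2.49000e+02, -1.78100e+02,  1.00000e-01,  2.09316e+04]), array([468.75787132, 201.58812457]))
(array([ 5.85400e+02, -2.46700e+02,  1.04700e+02,  5.83600e+02,
       -2.49000e+02, -1.78100e+02,  1.00000e-01,  2.09316e+04]), array([468.75787132, 201.58812457]))
```

View pics/t5c.png

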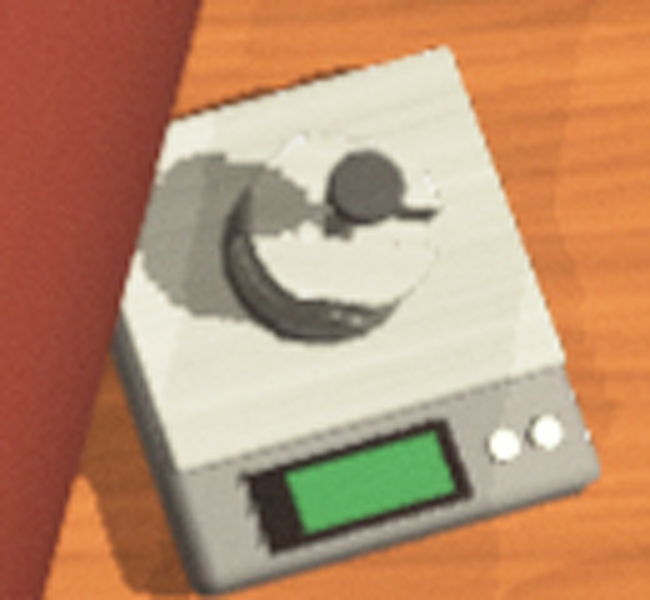

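The crop shows disc a seated around the stem and centred at about (345,222) in the crop, as predicted, with its slot to the right under the knob. On to disc b.

drive_tool([
  {"fingers":0,"delta_pos":[0.08,-0.1,0],"spin":0.075},
  {"fingers":0,"delta_pos":[0.16,-0.21,0],"spin":0.15},
  {"fingers":0,"delta_pos":[0.24,-0.32,0],"spin":0.225},
  {"fingers":0,"delta_pos":[0.32,-0.43,0],"spin":0.3},
  {"fingers":0,"delta_pos":[0.4,-0.54,0],"spin":0.375},
])

```text
clock: 9.3
ee_pos: [570.6, 85.6, 197.5]
tcp_rot: [-0.0, 0.996, 0.089, 0.0]
ft_force: [1.2, 0.0, -0.1]
finger_gap: 87.2
grasp_force: 0.0
```

drive_tool([
  {"fingers":0,"delta_pos":[0.01,-0.13,0],"spin":0.07},
  {"fingers":0,"delta_pos":[0.02,-0.26,0],"spin":0.14},
  {"fingers":0,"delta_pos":[0.03,-0.39,0],"spin":0.21},
  {"fingers":0,"delta_pos":[0.03,-0.52,0],"spin":0.21},
  {"fingers":0,"delta_pos":[0.03,-0.65,0],"spin":0.21},
])

```text
clock: 9.72
ee_pos: [548.5, 247.0, 197.2]
tcp_rot: [0.0, 0.997, -0.073, 0.0]
ft_force: [0.1, 0.3, 0.8]
finger_gap: 87.2
grasp_force: 0.0
```

drive_tool([
  {"fingers":0,"delta_pos":[0,0,0],"spin":0},
  {"fingers":0,"delta_pos":[0,0,0],"spin":0},
])

```text
clock: 9.88
ee_pos: [548.3, 247.8, 196.8]
tcp_rot: [0.0, 0.997, -0.071, 0.0]
ft_force: [0.6, -1.4, -0.2]
finger_gap: 86.8
grasp_force: 0.0
```

```bash
python3 - <<'E'
from workcell import bot
from h import *
c=bot.get_calibration("wrist");o=bot.get_obs();w=bot.camera("wrist");cv2.imwrite("pics/w6.png",w)
print(o['ee_pos'],o['tcp_rot'],o['qpos'])
p=proj(c,[543.6,280.7,16])[0];print(p,disc(c,w,p,16))
E
```

```text
[548.28642986 247.79120101 196.8322226 ] [ 4.55330210e-04  9.97490562e-01 -7.07981082e-02  1.15486334e-05] [-1.43256539  0.52374716  1.28548774  1.6646719  -0.51358803  1.34773267
 -1.77660818]
[292.76794462 218.40677951] (array([ 544.9,  281.6,   32.9,  545. ,  281.6,   -9.5,    2.9, 2518.3]), array([291.57153475, 219.01858045]))
```

drive_tool([
  {"fingers":0,"delta_pos":[-0.02,-0.08,0.02],"spin":0.016},
  {"fingers":0,"delta_pos":[-0.032,-0.132,0.1],"spin":0.016},
  {"fingers":0,"delta_pos":[-0.032,-0.132,0.22],"spin":0.016},
  {"fingers":0,"delta_pos":[-0.032,-0.132,0.34],"spin":0.016},
  {"fingers":0,"delta_pos":[-0.032,-0.132,0.42],"spin":0.016},
])

```text
clock: 10.35
ee_pos: [545.3, 277.5, 90.1]
tcp_rot: [0.001, 0.996, -0.087, -0.001]
ft_force: [-0.4, -0.1, -0.1]
finger_gap: 87.0
grasp_force: 0.0
```

```bash
python3 - <<'E'
from workcell import bot
from h import *
c=bot.get_calibration("wrist");o=bot.get_obs();w=bot.camera("wrist")
print(o['ee_pos'],o['tcp_rot'],o['qpos'])
p=proj(c,[544.9,281.6,16])[0];print(p,disc(c,w,p,16))
E
```

```text
[545.31314834 277.46020919  90.08543933] [ 5.06661634e-04  9.96239825e-01 -8.66351952e-02 -5.45800436e-04] [-1.38823363  0.64114938  1.17021801  1.75310074 -0.63512428  1.18796791
 -1.77827527]
[320.04568986 246.42190586] (array([ 544.9,  281.5,   32.9,  545. ,  281.5,   -7.2,    2.9, 2544.8]), array([320.46482364, 248.33326978]))
```

drive_tool([
  {"fingers":0,"delta_pos":[-0.004,-0.015,0.1],"spin":-0.01},
  {"fingers":0,"delta_pos":[-0.004,-0.015,0.2],"spin":-0.01},
  {"fingers":0,"delta_pos":[-0.004,-0.015,0.28],"spin":-0.01},
  {"fingers":0,"delta_pos":[-0.004,-0.015,0.33],"spin":-0.01},
  {"fingers":0,"delta_pos":[-0.004,-0.015,0.34],"spin":-0.01},
])

```text
clock: 10.82
ee_pos: [544.9, 281.8, 6.2]
tcp_rot: [0.001, 0.997, -0.079, -0.001]
ft_force: [-0.6, -1.2, -0.1]
finger_gap: 87.0
grasp_force: 0.0
```

drive_tool([
  {"fingers":0,"delta_pos":[0,0,0],"spin":0},
  {"fingers":0,"delta_pos":[0,0,0],"spin":0},
  {"fingers":0,"delta_pos":[0,0,0],"spin":0},
])

```text
clock: 11.07
ee_pos: [546.2, 283.4, 8.8]
tcp_rot: [-0.001, 0.997, -0.078, 0.001]
ft_force: [0.3, 0.4, -0.5]
finger_gap: 87.0
grasp_force: 0.0
```

drive_tool([
  {"fingers":0.4,"delta_pos":[-0.002,0.004,0.008],"spin":0},
  {"fingers":0.8,"delta_pos":[-0.002,0.004,0.008],"spin":0},
  {"fingers":1,"delta_pos":[-0.002,0.004,0.008],"spin":0},
  {"fingers":1,"delta_pos":[-0.002,0.004,0.008],"spin":0},
  {"fingers":1,"delta_pos":[-0.002,0.004,0.008],"spin":0},
], squeeze=40)

```text
clock: 11.48
ee_pos: [544.6, 282.4, 5.4]
tcp_rot: [0.0, 0.997, -0.078, -0.0]
ft_force: [-0.6, -3.1, 2.0]
finger_gap: 61.5
grasp_force: 1.4
```

drive_tool([
  {"fingers":1,"delta_pos":[0,0,0],"spin":0},
  {"fingers":1,"delta_pos":[0,0,0],"spin":0},
  {"fingers":1,"delta_pos":[0,0,0],"spin":0},
])

```text
clock: 11.73
ee_pos: [544.6, 282.2, 5.4]
tcp_rot: [0.0, 0.997, -0.078, -0.0]
ft_force: [-2.4, -2.7, 2.1]
finger_gap: 59.5
grasp_force: 40.0
```

drive_tool([
  {"fingers":1,"delta_pos":[0,0,-0.06],"spin":0},
  {"fingers":1,"delta_pos":[0,0,-0.18],"spin":0},
  {"fingers":1,"delta_pos":[0,0,-0.32],"spin":0},
  {"fingers":1,"delta_pos":[0,0,-0.46],"spin":0},
  {"fingers":1,"delta_pos":[0,0,-0.6],"spin":0},
])

```text
clock: 12.15
ee_pos: [544.2, 282.2, 157.5]
tcp_rot: [0.0, 0.997, -0.078, -0.0]
ft_force: [0.7, 1.2, -2.4]
finger_gap: 59.5
grasp_force: 40.0
```

drive_tool([
  {"fingers":1,"delta_pos":[0.02,0.08,0],"spin":-0.075},
  {"fingers":1,"delta_pos":[0.05,0.2,0],"spin":-0.15},
  {"fingers":1,"delta_pos":[0.08,0.33,0],"spin":-0.225},
  {"fingers":1,"delta_pos":[0.11,0.46,0],"spin":-0.3},
  {"fingers":1,"delta_pos":[0.14,0.59,0],"spin":-0.375},
])

```text
clock: 12.57
ee_pos: [556.0, 129.9, 156.0]
tcp_rot: [-0.0, 0.976, 0.218, 0.0]
ft_force: [1.0, 0.3, -3.1]
finger_gap: 59.2
grasp_force: 40.0
```

drive_tool([
  {"fingers":1,"delta_pos":[-0.05,0.13,0],"spin":-0.075},
  {"fingers":1,"delta_pos":[-0.09,0.26,-0.02],"spin":-0.15},
  {"fingers":1,"delta_pos":[-0.14,0.39,-0.04],"spin":-0.225},
  {"fingers":1,"delta_pos":[-0.19,0.52,-0.06],"spin":-0.3},
  {"fingers":1,"delta_pos":[-0.23,0.65,-0.06],"spin":-0.375},
])

```text
clock: 12.98
ee_pos: [572.1, -42.5, 172.0]
tcp_rot: [0.0, 0.871, 0.491, 0.001]
ft_force: [0.8, 0.2, -1.8]
finger_gap: 59.5
grasp_force: 40.0
```

drive_tool([
  {"fingers":1,"delta_pos":[-0.11,0.08,0],"spin":-0.07},
  {"fingers":1,"delta_pos":[-0.22,0.16,0],"spin":-0.14},
  {"fingers":1,"delta_pos":[-0.33,0.24,0],"spin":-0.21},
  {"fingers":1,"delta_pos":[-0.44,0.32,0],"spin":-0.213},
  {"fingers":1,"delta_pos":[-0.54,0.4,0],"spin":-0.213},
])

```text
clock: 13.4
ee_pos: [586.5, -210.0, 171.2]
tcp_rot: [0.0, 0.779, 0.627, 0.0]
ft_force: [1.0, 0.3, -2.8]
finger_gap: 59.6
grasp_force: 40.0
```

drive_tool([
  {"fingers":1,"delta_pos":[0,0,0],"spin":0},
])

```text
clock: 13.48
ee_pos: [585.2, -216.4, 171.7]
tcp_rot: [0.002, 0.782, 0.624, -0.001]
ft_force: [-0.8, -0.3, -2.5]
finger_gap: 59.5
grasp_force: 40.0
```

drive_tool([
  {"fingers":1,"delta_pos":[-0.12,0.04,0],"spin":-0.004},
  {"fingers":1,"delta_pos":[-0.24,0.09,0],"spin":-0.004},
  {"fingers":1,"delta_pos":[-0.36,0.13,0],"spin":-0.004},
  {"fingers":1,"delta_pos":[-0.44,0.16,0],"spin":-0.004},
  {"fingers":1,"delta_pos":[-0.453,0.166,0],"spin":-0.004},
])

```text
clock: 13.9
ee_pos: [601.7, -332.6, 171.0]
tcp_rot: [0.001, 0.779, 0.628, -0.001]
ft_force: [0.4, 0.2, -2.2]
finger_gap: 59.5
grasp_force: 40.0
```

drive_tool([
  {"fingers":1,"delta_pos":[0,0,0.08],"spin":0},
  {"fingers":1,"delta_pos":[0,0,0.18],"spin":0},
  {"fingers":1,"delta_pos":[0,0,0.27],"spin":0},
  {"fingers":1,"delta_pos":[0,0,0.32],"spin":0},
  {"fingers":1,"delta_pos":[0,0,0.335],"spin":0},
])

```text
clock: 14.32
ee_pos: [602.6, -325.7, 84.5]
tcp_rot: [-0.002, 0.777, 0.63, -0.001]
ft_force: [0.1, -0.0, -2.3]
finger_gap: 59.2
grasp_force: 40.0
```

drive_tool([
  {"fingers":1,"delta_pos":[0,0,0],"spin":0},
  {"fingers":1,"delta_pos":[0,0,0],"spin":0},
  {"fingers":1,"delta_pos":[0,0,0],"spin":0},
])

```text
clock: 14.57
ee_pos: [604.3, -327.6, 88.3]
tcp_rot: [0.001, 0.777, 0.63, 0.0]
ft_force: [0.3, -0.5, -2.7]
finger_gap: 59.5
grasp_force: 40.0
```

```bash
python3 - <<'E'
from workcell import bot
from h import *
o=bot.get_obs();print(o['ee_pos'],o['tcp_rot'],o['qpos'])
c=bot.get_calibration("wrist");w=bot.camera("wrist");cv2.imwrite("pics/w7.png",w)
print(proj(c,[[618.4,-252.5,114],[618.4,-252.5,78],o['ee_pos']]),np.array(c['R'])[0])
print([proj(c,[618.4+d*.979,-252.5-d*.204,114])[0] for d in(-2,2)])
E
```

```text
[ 604.29058774 -327.61763693   88.30554191] [1.01866439e-03 7.76661384e-01 6.29917361e-01 4.19795261e-04] [-0.15611419  0.64126646  0.85783226  1.54912154 -0.51035032  1.18556891
  0.58959817]
[[319.73359328 137.34232123]
 [320.57684824 134.20826467]
 [324.18316881 296.18020871]] [ 0.97866241 -0.20546986  0.00142408]
[array([314.20229586, 137.3509322 ]), array([325.26470072, 137.33346475])]
```

View pics/w7.png

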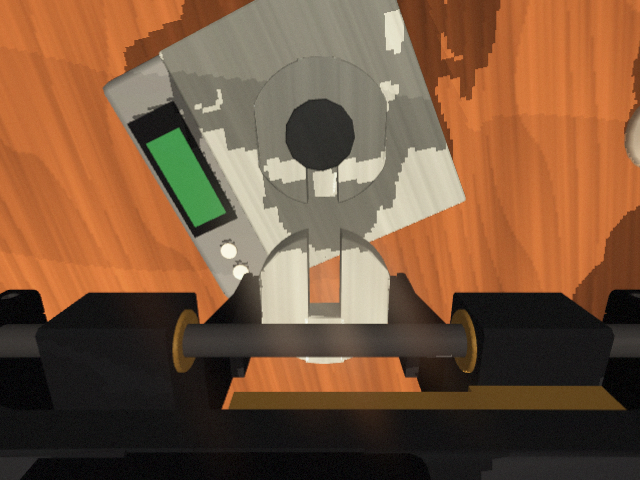

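The wrist view shows the knob at about (320,134), within 3 px of the prediction, and the held slot centred at column 325. It needs about −1.7 mm sideways, then an advance of about 77 mm.

drive_tool([
  {"fingers":1,"delta_pos":[0.02,-0.007,0],"spin":0},
  {"fingers":1,"delta_pos":[0.06,-0.007,0],"spin":0},
  {"fingers":1,"delta_pos":[0.1,-0.007,0],"spin":0},
  {"fingers":1,"delta_pos":[0.14,-0.007,0],"spin":0},
  {"fingers":1,"delta_pos":[0.18,-0.007,0],"spin":0},
])

```text
clock: 15.03
ee_pos: [611.7, -280.8, 86.6]
tcp_rot: [-0.0, 0.776, 0.63, 0.0]
ft_force: [0.5, 0.1, -3.4]
finger_gap: 59.4
grasp_force: 40.0
```

drive_tool([
  {"fingers":1,"delta_pos":[0.03,0,0],"spin":0},
  {"fingers":1,"delta_pos":[0.06,0,0],"spin":0},
  {"fingers":1,"delta_pos":[0.09,0,0],"spin":0},
  {"fingers":1,"delta_pos":[0.115,0,0],"spin":0},
  {"fingers":1,"delta_pos":[0.13,0,0],"spin":0},
])

```text
clock: 15.45
ee_pos: [618.2, -249.9, 86.5]
tcp_rot: [-0.0, 0.776, 0.63, 0.0]
ft_force: [-0.4, -3.2, -3.6]
finger_gap: 59.8
grasp_force: 40.0
```

drive_tool([
  {"fingers":1,"delta_pos":[0,0,0],"spin":0},
  {"fingers":1,"delta_pos":[0,0,0],"spin":0},
  {"fingers":1,"delta_pos":[0,0,0],"spin":0},
])

```text
clock: 15.7
ee_pos: [617.6, -251.4, 86.6]
tcp_rot: [0.0, 0.777, 0.63, -0.0]
ft_force: [-0.6, -0.1, -2.9]
finger_gap: 59.7
grasp_force: 40.0
```

```bash
python3 - <<'E'
from workcell import bot
from h import *
o=bot.get_obs();print(o['ee_pos'],o['tcp_rot'])
w=bot.camera("side");cv2.imwrite("pics/s8.png",cv2.resize(w[110:230,260:400],(700,600)))
E
```

```text
[ 617.64322846 -251.42400197   86.64499997] [ 5.68852421e-05  7.76908872e-01  6.29613056e-01 -3.10523290e-05]
```

View pics/s8.png

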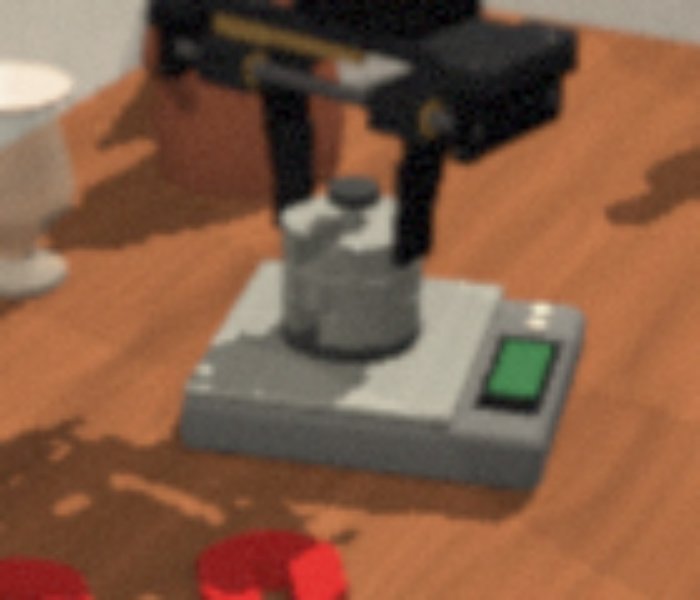

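The disc is under the knob and lined up over the stack. Lowering, releasing and retreating.

drive_tool([
  {"fingers":1,"delta_pos":[0,0,0.006],"spin":0},
  {"fingers":1,"delta_pos":[0,0,0.011],"spin":0},
  {"fingers":1,"delta_pos":[0,0,0.014],"spin":0},
  {"fingers":1,"delta_pos":[0,0,0.014],"spin":0},
  {"fingers":1,"delta_pos":[0,0,0.014],"spin":0},
])

```text
clock: 16.17
ee_pos: [617.7, -251.3, 83.4]
tcp_rot: [0.0, 0.777, 0.63, 0.0]
ft_force: [-2.7, 0.6, 3.5]
finger_gap: 59.5
grasp_force: 40.0
```

drive_tool([
  {"fingers":0.25,"delta_pos":[0,0,0],"spin":0},
  {"fingers":0.15,"delta_pos":[0,0,0],"spin":0},
  {"fingers":0,"delta_pos":[0,0,0],"spin":0},
  {"fingers":0,"delta_pos":[0,0,0],"spin":0},
  {"fingers":0,"delta_pos":[0,0,0],"spin":0},
])

```text
clock: 16.58
ee_pos: [617.9, -250.9, 83.0]
tcp_rot: [0.0, 0.777, 0.63, -0.0]
ft_force: [-0.8, -0.6, -0.2]
finger_gap: 83.0
grasp_force: 0.0
```

drive_tool([
  {"fingers":0,"delta_pos":[0,0,-0.08],"spin":0},
  {"fingers":0,"delta_pos":[0,0,-0.2],"spin":0},
  {"fingers":0,"delta_pos":[0,0,-0.34],"spin":0},
  {"fingers":0,"delta_pos":[0,0,-0.46],"spin":0},
  {"fingers":0,"delta_pos":[0,0,-0.46],"spin":0},
])

```text
clock: 17.0
ee_pos: [620.0, -252.8, 204.6]
tcp_rot: [0.004, 0.777, 0.63, 0.002]
ft_force: [-1.3, -0.1, 0.4]
finger_gap: 86.8
grasp_force: 0.0
```

drive_tool([
  {"fingers":0,"delta_pos":[0.12,0,0],"spin":0},
  {"fingers":0,"delta_pos":[0.24,0,0],"spin":0},
  {"fingers":0,"delta_pos":[0.36,0,0],"spin":0},
  {"fingers":0,"delta_pos":[0.48,0,0],"spin":0},
  {"fingers":0,"delta_pos":[0.6,0,0],"spin":0},
])

```text
clock: 17.42
ee_pos: [649.0, -102.7, 198.0]
tcp_rot: [0.0, 0.777, 0.63, 0.0]
ft_force: [0.8, -0.5, -0.2]
finger_gap: 87.0
grasp_force: 0.0
```

drive_tool([
  {"fingers":0,"delta_pos":[0.1,-0.1,0],"spin":0},
  {"fingers":0,"delta_pos":[0.15,-0.15,0],"spin":0},
  {"fingers":0,"delta_pos":[0.15,-0.15,0],"spin":0},
])

```text
clock: 17.67
ee_pos: [618.9, -54.8, 197.4]
tcp_rot: [-0.001, 0.775, 0.632, 0.0]
ft_force: [1.1, -0.5, -0.1]
finger_gap: 87.1
grasp_force: 0.0
```

```bash
python3 - <<'E'
from workcell import bot
from h import *
t=bot.camera("top");s=bot.camera("side");c=bot.get_calibration("top")
print([proj(c,[618.5,-251.8,z])[0] for z in(62,78,94,114)])
cv2.imwrite("pics/f.png",np.hstack([cv2.resize(t[140:260,420:520],(400,480),interpolation=2),cv2.resize(s[130:226,290:370],(400,480),interpolation=2)]))
print(disc(c,t,(173,201),5)[0],bot.get_obs()['clock'])
E
```

```text
[array([465.52340179, 186.76411531]), array([467.70670855, 183.83342081]), array([469.958094  , 180.81179931]), array([472.87304465, 176.900283  ])]
[ 6.4120e+02  2.7280e+02  3.1900e+01  6.4080e+02  2.7270e+02 -1.0420e+02
  2.0000e-01  2.9793e+03] 17.7667
```

View pics/f.png

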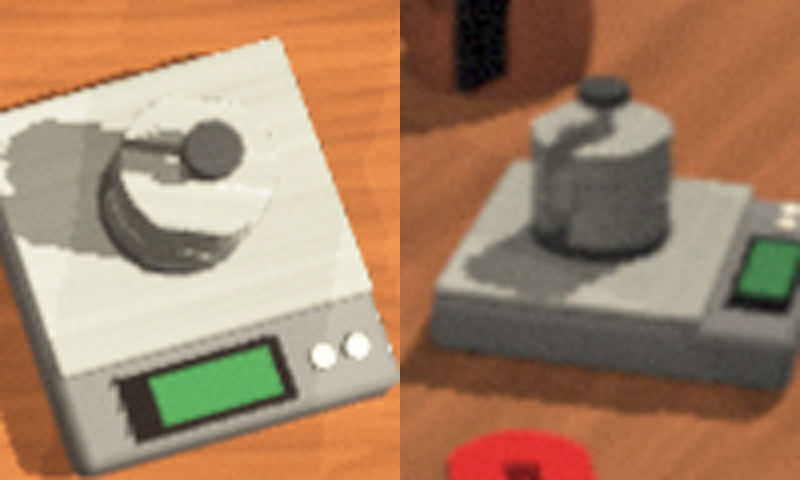

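Both crops show three flat, aligned discs under the knob. The top disc's centre is at about (469.5,181), against a predicted (470,181), and its slot points left, the same way as disc c's. The cover hasn't moved.

```bash
python3 -c "
from workcell import bot
print(bot.finish_job())"
```

```text
the job is handed in; nothing more can be done
None
```

The job is handed in: the final pictures show both loose discs flat and centred on disc c under the knob with slots alternating and the cover unmoved. I did not re-measure the bung, and no verdict came back.

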